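# Fetch the batten from behind the carton and the pot

### The job

The short wooden batten in the plywood tray lies hemmed in behind the dowel carton and the pot of screws. Leaving the batten where it is, first stand both of them aside on the cork mat; then lay the batten flat and centred in the wooden cradle, between its end stops; then put the carton and the pot back just where and as they stood in the tray. Do not tip anything over, and leave the other tools lying where they are.

Things in the scene. Friction and masses are not known exactly. Their poses are not given: they have to be found in the camera images.
- carton: Small brown cardboard carton standing upright in the tray, 63 (its x) x 71 (its y) x 51 high; one rigid block of about 0.2 kg. Origin: centre of the underside, z up. In the tray its x runs roughly along the tray's x. Grasp it across the 63 mm, from above.
- screw_pot: Open round tin pot of screws, 65 in diameter and 75 high, about 0.3 kg; stands upright beside the carton, 84 mm from it between centres (which of the two is on the left changes). Origin: centre of the underside, z up. Grasp across its diameter from above.
- batten: Plain wooden batten, 40 (its x) x 120 (its y) x 18 high, 0.05 kg, lying flat in the tray right behind carton and pot (gap about 10 mm), lengthwise across the tray. Origin: centre of the underside, z up. Grasp across the 40 mm. (Other offcuts lie elsewhere on the table: not these.)
- parts_tray: Fixed plywood parts tray, 176 (its x) x 200 (its y), open to its -x side (towards the robot). Origin: centre of its underside; floor 10 mm up; back wall to 44 mm high, side walls to 30 mm, 8 to 10 thick. Carton and pot stand near its x = -50, y = +42 and -42 mm, the batten behind near x = 12 mm. Its place and yaw vary.
- cradle: Fixed wooden cradle for the batten: base board 70 (its x) x 176 (its y) x 10, origin at the centre of its underside. Two bearers, 64 x 14, centred at y = +/-40 mm, top 30 mm above the table: the batten lies flat on both, lengthwise along y, underside at 30 mm. Upright end stops at y = +/-79 mm (14 thick, 144 mm clear between them, top at 43 mm): the batten goes centred between them.
- cork_mat: Fixed flat cork mat, 95 (its x) x 195 (its y) x 4 thick, the side area; origin at the centre of its underside. Room for carton and pot side by side along y (for example at y = +50 and -50 mm). A fixed taped bundle of boards, about 100 mm high, lies across the right half of the table between the robot and the far side: carry things over it.
- masking_roll: Bystander, loose: roll of masking tape lying flat, 96 across, 24 high. Origin: centre of the underside.
- spring_clamp: Bystander, loose: black spring clamp, 51 x 129 x 24 high, lying flat, long along its y. Origin: centre of the underside.
Mind the look-alikes: they are no part of the job. Leave any red look-alike of the carton alone.

How it is judged (in metres and radians):
On the way, in this order (a step that is already met when the one before it is completed fails the run):
1. carton and pot both stand released on the cork mat, the batten still lies where it was (x of carton in the frame of cork_mat between -0.045 and 0.045 m and y of carton in the frame of cork_mat between -0.09 and 0.09 m and z of carton in the frame of cork_mat between 0.001 and 0.01 m and angle between each of carton, screw_pot's own z axis and vertical below 0.1 rad and linear speed of each of carton, screw_pot below 0.02 m/s and angular speed of each of carton, screw_pot below 0.2 rad/s and contact force between the fingers and carton below 0.2 N and x of screw_pot in the frame of cork_mat between -0.045 and 0.045 m and y of screw_pot in the frame of cork_mat between -0.09 and 0.09 m and z of screw_pot in the frame of cork_mat between 0.001 and 0.01 m and contact force between the fingers and screw_pot below 0.2 N and distance of batten from where it was at the start of the episode below 0.015 m), for 0.2 s.
2. the batten lies released in the cradle, carton and pot still on the mat (x of batten in the frame of cradle between -0.012 and 0.012 m and y of batten in the frame of cradle between -0.0125 and 0.0125 m and z of batten in the frame of cradle between 0.027 and 0.034 m and angle between the y axis of batten and the y axis of cradle, either way round below 0.16 rad and angle between batten's own z axis and vertical below 0.06 rad and linear speed of each of batten, carton, screw_pot below 0.02 m/s and angular speed of each of batten, carton, screw_pot below 0.2 rad/s and contact force between the fingers and batten below 0.2 N and x of carton in the frame of cork_mat between -0.045 and 0.045 m and y of carton in the frame of cork_mat between -0.09 and 0.09 m and z of carton in the frame of cork_mat between 0.001 and 0.01 m and angle between each of carton, screw_pot's own z axis and vertical below 0.1 rad and contact force between the fingers and carton below 0.2 N and x of screw_pot in the frame of cork_mat between -0.045 and 0.045 m and y of screw_pot in the frame of cork_mat between -0.09 and 0.09 m and z of screw_pot in the frame of cork_mat between 0.001 and 0.01 m and contact force between the fingers and screw_pot below 0.2 N), for 0.2 s.
At the end, for the whole second after the job is handed in: The batten lies flat on both bearers, centred within 12 mm and along the cradle within 0.16 rad; carton and pot stand upright within 15 mm of their starting places, the carton square to the tray within 0.25 rad; all released and at rest (x of batten in the frame of cradle between -0.012 and 0.012 m and y of batten in the frame of cradle between -0.0125 and 0.0125 m and z of batten in the frame of cradle between 0.027 and 0.034 m and angle between the y axis of batten and the y axis of cradle, either way round below 0.16 rad and angle between batten's own z axis and vertical below 0.06 rad and linear speed of each of batten, carton, screw_pot below 0.02 m/s and angular speed of each of batten, carton, screw_pot below 0.2 rad/s and contact force between the fingers and batten below 0.2 N and distance of each of carton, screw_pot from where it was at the start of the episode below 0.015 m and angle between each of carton, screw_pot's own z axis and vertical below 0.08 rad and contact force between the fingers and carton below 0.2 N and contact force between the fingers and screw_pot below 0.2 N and angle between the x axis of carton and the x axis of parts_tray, either way round below 0.25 rad); the robot touches nothing.
It fails at once if the carton or the pot tips over (angle between any of carton, screw_pot's own z axis and vertical above 0.6 rad).
It fails at once if a bystander is moved by more than 30 mm (distance of any of masking_roll, spring_clamp from where it was at the start of the episode above 0.03 m).
It also fails if it takes over 128 s, if anything falls off the work surface, if the arm or the gripper's body presses on something with over 40 N, if the wrist force passes 120 N, or if a joint passes its speed limit or range.

### The arm

A 6-joint arm with a two-finger parallel gripper is mounted at the origin on a cart in front of the work surface, level with it; the furniture and walls round the work are solid. World frame = base frame: x ahead of the robot, y to its left, z up, the work surface at z = 0. Lengths are in m, angles in degrees, forces in N, time in s.
With the tool pointing down it reaches from about 0.375 to 0.825 m from the base axis. Payload 5.5 kg.
Tool frame: the origin (TCP) lies at the very end of the fingers, on their centre line; the grasp point (between the pads) lies 19 mm behind it; z points along the fingers, y is the line along which they close (so a half turn about z gives the same grasp; the last joint's range is limited). The gripper opens to 85 mm and grips with 20 to 120 N. Pads are 22 mm wide; open, the fingers measure 114 mm over their backs; the gripper's body (76 mm by 85 mm) begins 54 mm behind the grasp point. The pads swing forward as they close: fully open they stand 13 mm farther back than shut.
Start: joints at [-65.661, 17.962, -2.699, 69.339, 0, 90], TCP at [0.247, -0.547, 0.231] pointing down, gripper open.
Joint ranges: [-152.73, 152.73], [-39.44, 99.34], [-58.76, 71.6], [-118.89, 123.64], [-81.53, 83.1], [-180, 180]. Speed limits (degrees/s): [136.94, 136.94, 172.46, 180, 180, 180].

### API

Orientations are given as a 3x3 rotation matrix whose columns are the frame's x, y, z axes.
In Python, from cell import sensors, optics, robot gives the robot as it stands.
- The arm moves only by the tool move_arm, never from a script. Its argument "moves" is a list of rows, each a list of 3 entries, a list of its own where there are three numbers: the shift along the tool's x, y, z as a fraction of full scale, then the turn about the tool's z as a fraction of full scale, then the opening, from -1 (shut) to 1 (fully open). In form: [[[dx, dy, dz], twist, grip], ...]. A call has 1 to 8 rows; each row is the pose to reach, as a shift and turn from the pose commanded when the call began, along the tool's axes at that moment; what a row does not reach only later rows make up. Full scale, the value 1, is 15 cm for a shift and pi/2 rad for a turn. A row lasts 1/10 s, in which the tool goes at most 50 mm and 8.59 degrees, less where a joint would pass 70% of its speed; a pose out of reach is approached as far as the arm can. A call with a number of a shift or a turn outside -1 to 1 is refused whole. A call with a gripper value outside its range is refused whole. The fingers move at their own pace and stop on an object; the grip force is fixed at half the most. Time passes only in rows, so rows that repeat a pose let the fingers close. It gives the time, the measured TCP pose, the force, the opening and the grip force at its end, in the units of the state.
- sensors.get_state(): the state, without advancing time (a new reading comes with each control period).
- optics.get_image(name): name is "scene" or "side" or "wrist"; returns a dict with "pixels" (400x640x3 uint8, blue, green, red), "K" (3x3 intrinsics, pixels), "camera_from_world" (4x4, takes a point from world to camera coordinates). Camera axes: x right, y up, looking along -z (the intrinsics and any distortion apply to the point x, -y, -z); pixel columns grow to the right and rows downward; lengths in m; the calibration is good to about 2 mm. A picture is of the moment at which its call begins. There is no depth.
- robot.finish_job(): hands the job in; it is judged then, once.
The state is a dict: "time_s": time; "qpos": joint angles; "dq": joint speeds; "tau": joint torques, N m; "eef_pos": TCP position; "eef_rot": TCP orientation; "wrist_force": force on the tool from outside, world axes, zero at the start; "torque": the same for the moment, N m; "finger_gap": finger opening in m; "finger_force": force on a finger pad.
Only numpy, scipy, OpenCV 4.12 (cv2) and the standard library are available. Lean on these libraries where they do the work, as an engineer would, in place of code of your own. Each camera call takes 0.05 s, during which the arm holds its last target. There are 200 camera calls.

## Working session

There is one attempt and no reset: what is moved stays moved. The work goes in short steps, Python scripts to look and compute and a tool call to move; the robot and the scene stay as the last step left them, time stands still between calls to the robot, and variables do not carry over. Pictures are saved under pics/ and viewed, at most 14 in all, crops included, and the job is handed in when it is done.

Besides the shell and the picture viewer there is one more tool, called as name(argument=value, ...), one argument or row to a line, values as JSON. move_arm: Moves the arm, as the interface text tells. Shift numbers are shares of 15 cm and turn numbers shares of pi/2 rad, none past 1 either way. Its arguments: {"type":"object","properties":{"moves":{"type":"array"}},"required":["moves"]}

```bash
mkdir -p pics
cat > h.py <<'E'
import numpy as np, cv2
from cell import sensors, optics, robot
def shot(n,save=None):
    d=optics.get_image(n); 
    if save: cv2.imwrite('pics/'+save,d['pixels'])
    return d
def proj(d,P):
    P=np.atleast_2d(P); T=np.array(d['camera_from_world']); c=P@T[:3,:3].T+T[:3,3]
    c=c*[1,-1,-1]; p=c@np.array(d['K']).T
    return p[:,:2]/p[:,2:]
def ray(d,uv):
    T=np.array(d['camera_from_world']); R=T[:3,:3]; o=-R.T@T[:3,3]
    uv=np.atleast_2d(uv).astype(float); v=np.c_[uv,np.ones(len(uv))]@np.linalg.inv(d['K']).T*[1,-1,-1]
    return o,v@R
def onz(d,uv,z):
    o,v=ray(d,uv); return o+v*((z-o[2])/v[:,2])[:,None]
def tri(views):
    A=np.zeros((3,3));b=np.zeros(3)
    for d,uv in views:
        o,v=ray(d,uv); v=v[0]/np.linalg.norm(v[0]); M=np.eye(3)-np.outer(v,v); A+=M;b+=M@o
    return np.linalg.solve(A,b)
E
python3 - <<'E'
from h import *
for n in ['scene','side','wrist']:
    d=shot(n,n+'0.png'); T=np.array(d['camera_from_world']); print(n,list(d.keys()),np.round(-T[:3,:3].T@T[:3,3],3),np.round(-T[2,:3],2),np.diag(d['K']))
s=sensors.get_state(); print(s)
E
```

```text
scene ['pixels', 'K', 'camera_from_world'] [0.049 0.734 1.001] [ 0.33 -0.57 -0.76] [447.86808758 447.86808758   1.        ]
side ['pixels', 'K', 'camera_from_world'] [0.498 0.84  0.658] [-0.01 -0.8  -0.59] [415.50321811 415.50321811   1.        ]
wrist ['pixels', 'K', 'camera_from_world'] [ 0.325 -0.512  0.372] [-0.3  -0.13 -0.94] [327.67670287 327.67670287   1.        ]
{'time_s': 0.15, 'qpos': array([-6.56605222e+01,  1.79948381e+01, -2.74118991e+00,  6.93404342e+01,
        3.10205253e-04,  8.99998423e+01]), 'dq': array([-0.02728078, -0.21407576,  0.11671515,  0.10981895, -0.11116904,
       -0.05953541]), 'tau': array([ 6.16584312e-04, -5.40044332e+01,  3.40060329e+01,  1.32691753e-02,
        7.46682144e-05, -6.27682866e-07]), 'eef_pos': array([ 0.24710137, -0.54626067,  0.23063218]), 'eef_rot': array([[ 9.11118389e-01,  4.12144374e-01, -5.45077693e-04],
       [ 4.12144734e-01, -9.11117574e-01,  1.21813536e-03],
       [ 5.41777022e-06, -1.33451643e-03, -9.99999110e-01]]), 'wrist_force': array([0.16304393, 0.21950576, 0.09641332]), 'torque': array([0.01235324, 0.03144864, 0.00177197]), 'finger_force': 0.0, 'finger_gap': 0.08534325007183007}
```

View pics/scene0.png

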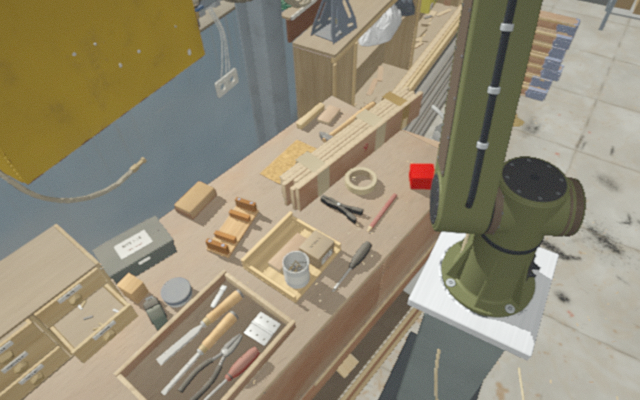

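View pics/side0.png

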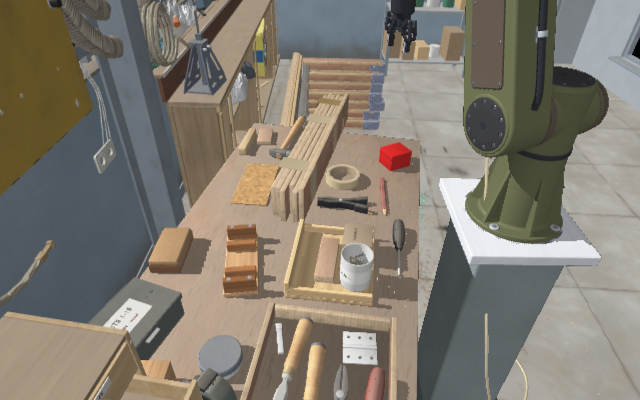

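Scene view: carton (318,247), pot (296,268), with the tray around (292,257). Cradle is at (232,227), mat at (290,160), roll at (361,181), clamp at (342,208), and a red look-alike at (422,176). Side view: batten (327,258), pot (356,267), cradle (241,260), mat (256,184). Not wanted: the red box, and the brown block at scene (196,199) / side (170,250). I'll check with close crops.

Run:
```python
import cv2
a=cv2.imread('pics/scene0.png')[135:305,190:390]; cv2.imwrite('pics/sc.png',cv2.resize(a,None,fx=4,fy=3.5,interpolation=2)[:595] if 0 else cv2.resize(a,(700,595),interpolation=2))
b=cv2.imread('pics/side0.png')[155:310,210:390]; cv2.imwrite('pics/sd.png',cv2.resize(b,(630,542),interpolation=2))
```

```text
(no output)
```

View pics/sc.png

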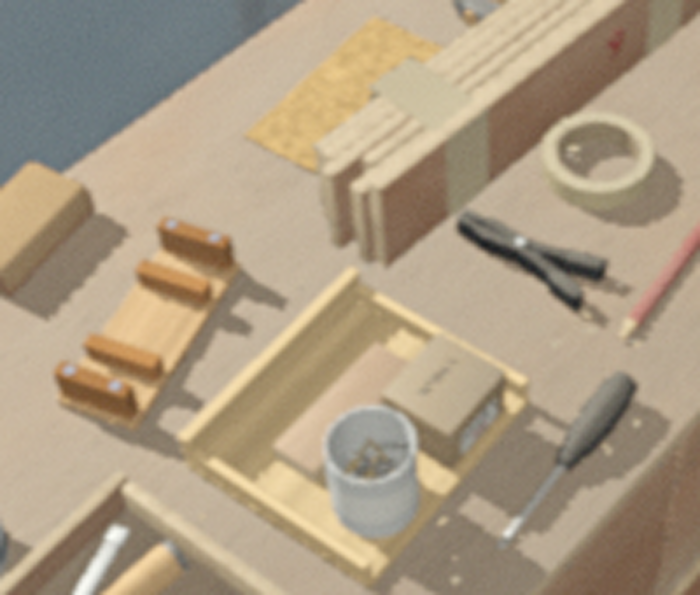

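View pics/sd.png

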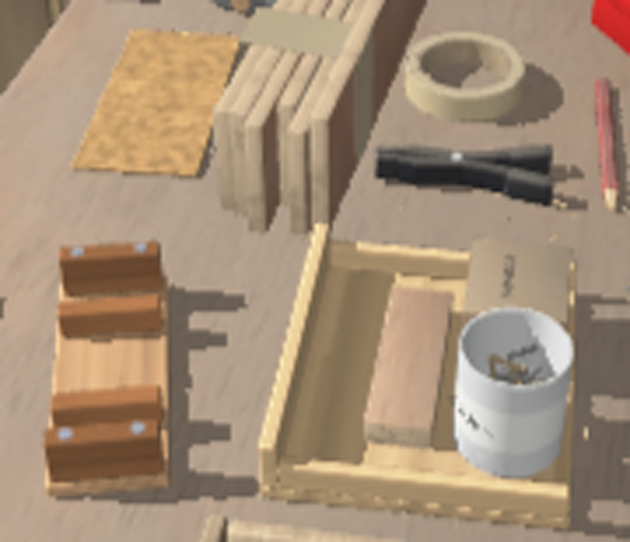

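Scene crop: carton (445,385), pot rim centre (372,448), batten top (340,410), tray corners (182,440), (355,270), (525,380). The cradle's end stops are at (195,240) and (95,390); the mat is partly hidden behind the bundle. The side crop agrees, and the open tray side faces the robot. I can now triangulate.

Run:
```python
from h import *
A=shot('scene');B=shot('side')
a=lambda u,v:np.array([190+u/3.5-.36,135+v/3.5-.36]); b=lambda u,v:np.array([210+u/3.5-.36,155+v/3.5-.36])
P={'pot rim':((372,448),(515,362)),'tray BL top':((185,440),(265,468)),'tray BR top':((355,270),(320,228)),'tray FR':((526,380),(575,262)),'tray FL':((378,560),(570,488)),
'stopR outer l':((165,220),(62,243)),'stopR r':((233,240),(159,241)),'stopL l':((57,363),(46,425)),'stopL r':((133,387),(163,425)),
'bearR l':((140,262),(58,300)),'bearR r':((210,277),(163,298)),'bearL l':((88,337),(52,393)),'bearL r':((162,355),(162,390)),
'matfl':((247,133),(75,167)),'mat back':((376,18),(132,30)),'batten farL':((275,445),(367,428)),
'bundle end':((385,185),(315,112)),'bundle endback':((320,150),(222,110)),'carton l':((385,385),(466,310)),'carton back':((435,338),(475,238)),'carton r':((507,378),(575,240)),
'batt NR':((0,0),(0,0))}
for k,(p,q) in P.items():
    if p==(0,0):continue
    x=tri([(A,a(*p)),(B,b(*q))]); e=np.linalg.norm(proj(A,x)-a(*p)),np.linalg.norm(proj(B,x)-b(*q)); print(k,x.round(3),np.round(e,1))
print('mat side cam',[onz(B,b(*q),.004)[0].round(3) for q in [(130,30),(240,35),(75,167),(197,175)]])
print('batten top side z.028',[onz(B,b(*q),.028)[0].round(3) for q in [(400,290),(452,292),(367,428),(430,435)]])
print('carton top z.061',[onz(A,a(*q),.061)[0].round(3) for q in [(385,385),(435,338),(507,378),(457,437)]])
```

```text
pot rim [0.42  0.244 0.071] [0.7 0.9]
tray BL top [0.562 0.282 0.025] [1.3 1.8]
tray BR top [0.537 0.086 0.036] [0.1 0.1]
tray FR [0.368 0.112 0.031] [0.1 0.1]
tray FL [0.388 0.293 0.02 ] [0.2 0.3]
stopR outer l [0.7   0.12  0.045] [1.1 1.5]
stopR r [0.64  0.109 0.039] [0.6 0.8]
stopL l [0.68  0.28  0.048] [0.7 1. ]
stopL r [0.619 0.267 0.039] [0.3 0.4]
bearR l [0.698 0.16  0.032] [0.8 1. ]
bearR r [0.636 0.147 0.028] [0.9 1.1]
bearL l [0.686 0.241 0.033] [0.8 1.1]
bearL r [0.626 0.225 0.025] [0.5 0.6]
matfl [ 0.725 -0.026 -0.001] [0.2 0.3]
mat back [ 0.709 -0.217 -0.002] [0.6 0.7]
batten farL [0.504 0.251 0.022] [0.6 0.8]
bundle end [0.539 0.033 0.09 ] [1.5 1.7]
bundle endback [0.605 0.027 0.088] [0.6 0.7]
carton l [0.445 0.186 0.058] [0.9 1.1]
carton back [0.435 0.132 0.065] [0.7 0.8]
carton r [0.371 0.137 0.067] [1.5 1.7]
mat side cam [array([ 0.711, -0.211,  0.004]), array([ 0.617, -0.206,  0.004]), array([ 0.723, -0.019,  0.004]), array([ 0.632, -0.011,  0.004])]
batten top side z.028 [array([0.483, 0.139, 0.028]), array([0.45 , 0.14 , 0.028]), array([0.503, 0.258, 0.028]), array([0.466, 0.263, 0.028])]
carton top z.061 [array([0.446, 0.186, 0.061]), array([0.435, 0.131, 0.061]), array([0.37 , 0.137, 0.061]), array([0.377, 0.2  , 0.061])]
```

The measured heights and sizes fit the text:
- tray yaw about -7°
- carton near (0.409, 0.161), pot near (0.419, 0.244)
- cradle centre near (0.660, 0.194), yaw about +7°
- mat centre near (0.671, -0.112)

I'll turn the tool so its y lies along the tray's x and travel over.

move_arm(
  moves=[
    [[0.95,-0.16,-0.2],-0.65,1],
    [[0.95,-0.16,-0.2],-0.65,1],
    [[0.95,-0.16,-0.2],-0.65,1],
    [[0.95,-0.16,-0.2],-0.65,1],
    [[0.95,-0.16,-0.2],-0.65,1],
    [[0.95,-0.16,-0.2],-0.65,1],
    [[0.95,-0.16,-0.2],-0.65,1],
    [[0.95,-0.16,-0.2],-0.65,1],
  ],
)

```text
time_s: 1.05
eef_pos: [0.3673, -0.4659, 0.2612]
eef_rot: [[0.124, 0.992, -0.0], [0.992, -0.124, 0.0], [0.0, -0.0, -1.0]]
wrist_force: [-0.5, -0.1, -1.0]
finger_gap: 0.0857
finger_force: 0.0
```

move_arm(
  moves=[
    [[1,0,0],0,1],
    [[1,0,0],0,1],
    [[1,0,0],0,1],
    [[1,0,0],0,1],
    [[1,0,0],0,1],
  ],
)

```text
time_s: 1.55
eef_pos: [0.3862, -0.3164, 0.2617]
eef_rot: [[0.125, 0.992, 0.0], [0.992, -0.125, -0.001], [-0.001, 0.001, -1.0]]
wrist_force: [0.0, -0.2, 0.8]
finger_gap: 0.0856
finger_force: 0.0
```

move_arm(
  moves=[
    [[1,0,0],0,1],
    [[1,0,0],0,1],
    [[1,0,0],0,1],
    [[1,0,0],0,1],
    [[1,0,0],0,1],
  ],
)

```text
time_s: 2.05
eef_pos: [0.4052, -0.1685, 0.2615]
eef_rot: [[0.125, 0.992, 0.0], [0.992, -0.124, -0.001], [-0.001, 0.001, -1.0]]
wrist_force: [0.3, -0.5, 0.6]
finger_gap: 0.0858
finger_force: 0.0
```

move_arm(
  moves=[
    [[1,0,0],0,1],
    [[1,0,0],0,1],
    [[1,0,0],0,1],
    [[1,0,0],0,1],
    [[1,0,0],0,1],
  ],
)

```text
time_s: 2.55
eef_pos: [0.424, -0.0201, 0.2612]
eef_rot: [[0.125, 0.992, -0.0], [0.992, -0.125, -0.001], [-0.001, 0.0, -1.0]]
wrist_force: [0.5, -0.2, -0.1]
finger_gap: 0.0853
finger_force: 0.0
```

move_arm(
  moves=[
    [[1,0,0],0,1],
    [[1,0,0],0,1],
    [[1,0,0],0,1],
    [[1,0,0],0,1],
    [[1,0,0],0,1],
  ],
)

```text
time_s: 3.05
eef_pos: [0.4428, 0.128, 0.261]
eef_rot: [[0.126, 0.992, -0.001], [0.992, -0.126, -0.001], [-0.001, -0.0, -1.0]]
wrist_force: [0.7, -0.5, -0.1]
finger_gap: 0.0854
finger_force: 0.0
```

```bash
cat >> h.py <<'E'
def go(x,y,z=None,yaw=None):
    s=sensors.get_state(); p,R=s['eef_pos'],s['eef_rot']; t=np.array([x,y,p[2] if z is None else z])
    cy=np.degrees(np.arctan2(R[1,1],R[0,1])); tw=0 if yaw is None else -(yaw-cy)/90
    print('t',round(s['time_s'],2),'at',p.round(4),'yaw',round(cy,1),'gap',round(s['finger_gap'],4),'frac',((t-p)@R/0.15).round(3),'twist',round(tw,3))
E
python3 - <<'E'
from h import *
shot('wrist','w1.png'); go(0.409,0.161,yaw=-7.3)
E
```

```text
t 3.1 at [0.4426 0.1273 0.261 ] yaw -7.3 gap 0.0854 frac [ 0.194 -0.251 -0.   ] twist -0.0
```

View pics/w1.png

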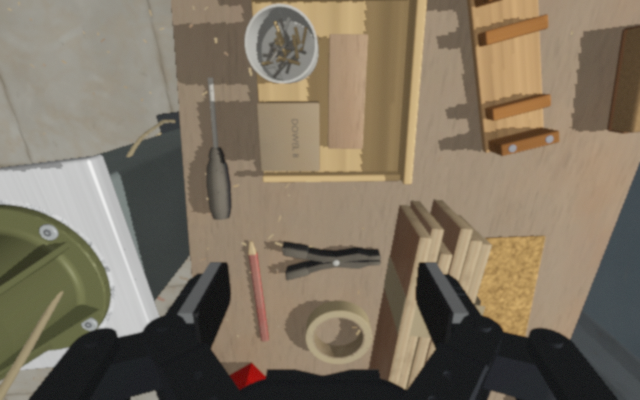

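The wrist view is square to the tray. Carton top has corners (258,102), (320,102), (321,171), (259,171). Pot rim centre is (282,44), batten (331–367, 35–149), tray right wall at row 180. Casting these points gives:

Run:
```python
from h import *
d=shot('wrist');A=shot('scene');B=shot('side')
print('mid img axis');c=onz(d,[(258,102),(320,102),(321.5,172),(259,170)],.061); print(c.round(4).tolist(),'carton',c.mean(0).round(4),np.linalg.norm(np.diff(c,axis=0),axis=1).round(4))
e=np.degrees(np.arctan2(*(c[1]-c[0])[[1,0]]));print('yaw',e)
p=onz(d,[(282,44),(246,44),(318,44),(282,6),(282,82)],.085);print('pot',p.round(4).tolist())
b=onz(d,[(331,35),(367,35),(365,149),(330,148)],.028);print('batten',b.round(4).tolist(),b.mean(0).round(4))
a=lambda u,v:np.array([190+u/3.5-.36,135+v/3.5-.36]); bb=lambda u,v:np.array([210+u/3.5-.36,155+v/3.5-.36])
print('pot 3v',tri([(A,a(372,448)),(B,bb(515,362)),(d,(282,44))]).round(4))
print('carton ctr 2v',tri([(A,a(446,385)),(d,(289.6,136.5))]).round(4),'batten corner',tri([(B,bb(367,428)),(A,a(275,445)),(d,(367,35))]).round(4))
print('mat wrist',onz(d,[(543,236),(525,336)],.004).round(3).tolist(),'bundle top',onz(d,[(402,206),(437,203),(490,240),(410,385)],.1).round(3).tolist())
print('cradle R stop',onz(d,[(488,145),(555,130)],.043).round(3).tolist())
go(*c.mean(0)[:2])
```

```text
mid img axis
[[0.3875, 0.201, 0.061], [0.4492, 0.1931, 0.061], [0.4414, 0.1209, 0.061], [0.3751, 0.1317, 0.061]] carton [0.4133 0.1617 0.061 ] [0.0622 0.0725 0.0672]
yaw -7.2950392063342475
pot [[0.4227, 0.2475, 0.085], [0.3911, 0.2516, 0.085], [0.4542, 0.2435, 0.085], [0.4276, 0.2767, 0.085], [0.4173, 0.2162, 0.085]]
batten [[0.4687, 0.2559, 0.028], [0.5056, 0.2512, 0.028], [0.4934, 0.133, 0.028], [0.4536, 0.1393, 0.028]] [0.4803 0.1948 0.028 ]
pot 3v [0.42   0.2473 0.0744]
carton ctr 2v [0.4111 0.1602 0.0519] batten corner [0.5044 0.2514 0.0228]
mat wrist [[0.724, -0.02, 0.004], [0.712, -0.187, 0.004]] bundle top [[0.517, 0.087, 0.1], [0.552, 0.086, 0.1], [0.605, 0.038, 0.1], [0.516, -0.149, 0.1]]
cradle R stop [[0.627, 0.123, 0.043], [0.698, 0.131, 0.043]]
t 3.25 at [0.4423 0.1272 0.2613] yaw -7.4 gap 0.0853 frac [ 0.203 -0.221 -0.   ] twist 0
```

move_arm(
  moves=[
    [[0.2,-0.22,0],0,1],
    [[0.2,-0.22,0.5],0,1],
    [[0.2,-0.22,1],0,1],
    [[0.2,-0.22,1],0,1],
    [[0.2,-0.22,1],0,1],
    [[0.2,-0.22,1],0,1],
  ],
)

```text
time_s: 3.85
eef_pos: [0.4127, 0.162, 0.1117]
eef_rot: [[0.127, 0.992, -0.002], [0.992, -0.127, -0.001], [-0.001, -0.002, -1.0]]
wrist_force: [0.1, 0.9, 0.9]
finger_gap: 0.0858
finger_force: 0.0
```

Run:
```python
from h import *
shot('wrist','w2.png'); go(0.4133,0.1617,.031,-7.3)
```

```text
t 3.9 at [0.4144 0.1628 0.1132] yaw -7.3 gap 0.0853 frac [-0.008 -0.007  0.548] twist 0.001
```

View pics/w2.png

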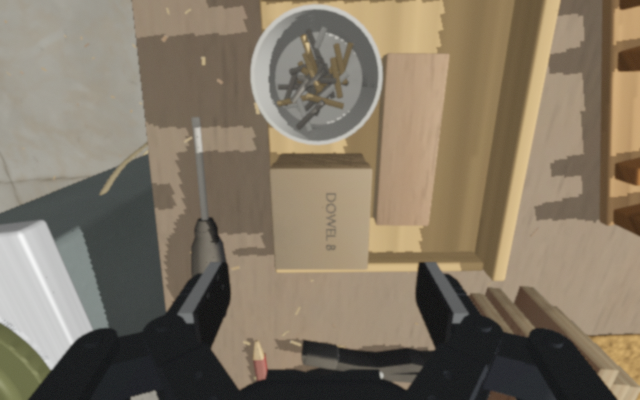

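Close view: carton top spans columns 272–371 and rows 166–269. The finger pads are at columns 228 and 417, so it is centred in the closing direction. The batten is clear at (383–448). Going down.

move_arm(
  moves=[
    [[0,0,0.2],0,1],
    [[0,0,0.4],0,1],
    [[0,0,0.55],0,1],
    [[0,0,0.55],0,1],
    [[0,0,0.55],0,1],
  ],
)

```text
time_s: 4.4
eef_pos: [0.415, 0.1636, 0.031]
eef_rot: [[0.125, 0.992, 0.003], [0.992, -0.125, 0.001], [0.001, 0.003, -1.0]]
wrist_force: [0.4, 0.2, 0.7]
finger_gap: 0.0851
finger_force: 0.0
```

Run:
```python
from h import *
d=optics.get_image('side')
cv2.imwrite('pics/s2.png',cv2.resize(d['pixels'][180:310,260:440],(720,520),interpolation=2))
c=onz(shot('wrist'),[(320,200)],0);go(0.4133,0.1617,.031,-7.3)
```

```text
t 4.5 at [0.4153 0.1639 0.0312] yaw -7.2 gap 0.0853 frac [-0.016 -0.011  0.001] twist 0.001
```

View pics/s2.png

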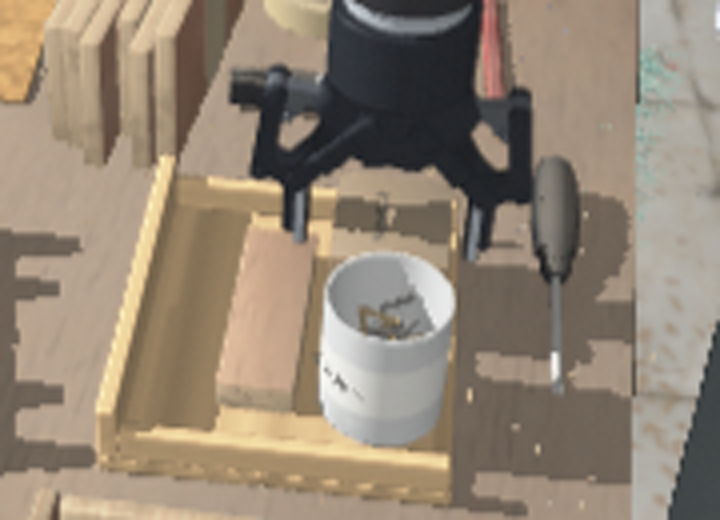

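The side view shows the fingers straddling the carton, with the left finger tip (298,240) just above the batten. I'll close, wait, and lift.

move_arm(
  moves=[
    [[0,0,0.02],0,1],
    [[0,0,0.02],0,0.2],
    [[0,0,0.02],0,-0.2],
    [[0,0,0.02],0,-1],
    [[0,0,0.02],0,-1],
    [[0,0,0.02],0,-1],
    [[0,0,0.02],0,-1],
    [[0,0,0.02],0,-1],
  ],
)

```text
time_s: 5.3
eef_pos: [0.4133, 0.1634, 0.0265]
eef_rot: [[0.125, 0.992, 0.001], [0.992, -0.125, 0.0], [0.0, 0.0, -1.0]]
wrist_force: [-2.7, -0.6, 6.4]
finger_gap: 0.0628
finger_force: 65.5
```

move_arm(
  moves=[
    [[0,0,0],0,-1],
    [[0,0,-0.05],0,-1],
    [[0,0,-0.1],0,-1],
    [[0,0,-0.1],0,-1],
  ],
)

```text
time_s: 5.7
eef_pos: [0.4138, 0.1635, 0.042]
eef_rot: [[0.125, 0.992, 0.002], [0.992, -0.125, 0.001], [0.001, 0.002, -1.0]]
wrist_force: [0.5, 0.3, -1.6]
finger_gap: 0.0627
finger_force: 66.0
```

The carton is held (gap 62.8 mm), with home grasp TCP (0.4133, 0.1634, 0.0265), yaw -7.2. Carrying it up and over to the mat.

move_arm(
  moves=[
    [[0,0,-0.3],0,-1],
    [[0,0,-0.6],0,-1],
    [[0,0,-1],0,-1],
    [[0,0,-1],0,-1],
    [[0,0,-1],0,-1],
  ],
)

```text
time_s: 6.2
eef_pos: [0.4146, 0.1638, 0.1928]
eef_rot: [[0.125, 0.992, 0.004], [0.992, -0.125, 0.002], [0.002, 0.004, -1.0]]
wrist_force: [-0.6, 0.7, -2.2]
finger_gap: 0.0626
finger_force: 67.5
```

move_arm(
  moves=[
    [[-0.3,0.3,0],0,-1],
    [[-0.5,0.5,0],0,-1],
    [[-0.7,0.75,0],0,-1],
    [[-0.96,0.99,0],0,-1],
    [[-0.96,0.99,0],0,-1],
    [[-0.96,0.99,0],0,-1],
  ],
)

```text
time_s: 6.8
eef_pos: [0.5415, 0.0004, 0.1881]
eef_rot: [[0.128, 0.992, -0.004], [0.992, -0.128, 0.0], [-0.0, -0.004, -1.0]]
wrist_force: [0.7, 0.9, -1.5]
finger_gap: 0.0629
finger_force: 67.2
```

move_arm(
  moves=[
    [[-0.3,0.3,0],0,-1],
    [[-0.5,0.5,0],0,-1],
    [[-0.7,0.75,0],0,-1],
    [[-0.96,0.99,0],0,-1],
    [[-0.96,0.99,0],0,-1],
    [[-0.96,0.99,0],0,-1],
  ],
)

```text
time_s: 7.4
eef_pos: [0.671, -0.1592, 0.1886]
eef_rot: [[0.125, 0.992, -0.003], [0.992, -0.125, 0.001], [0.001, -0.003, -1.0]]
wrist_force: [-0.6, -0.1, -1.4]
finger_gap: 0.0625
finger_force: 67.3
```

Run:
```python
from h import *
d=shot('wrist','w3.png'); go(0.673,-0.160,.0215)
m=cv2.inRange(cv2.cvtColor(d['pixels'],cv2.COLOR_BGR2HSV),(15,110,120),(28,255,255)); 
cs=sorted(cv2.findContours(m,0,2)[0],key=cv2.contourArea)[-3:]
for c in cs: q=cv2.approxPolyDP(c,4,True)[:,0]; print(cv2.contourArea(c),q.tolist(),onz(d,q,.004)[:,:2].round(3).tolist())
```

```text
t 7.45 at [ 0.6705 -0.1581  0.1891] yaw -7.1 gap 0.0626 frac [-0.012  0.022  1.117] twist 0
16980.0 [[363, 11], [261, 17], [277, 189], [365, 190]] [[0.725, -0.02], [0.635, -0.014], [0.621, -0.173], [0.713, -0.186]]
```

View pics/w3.png

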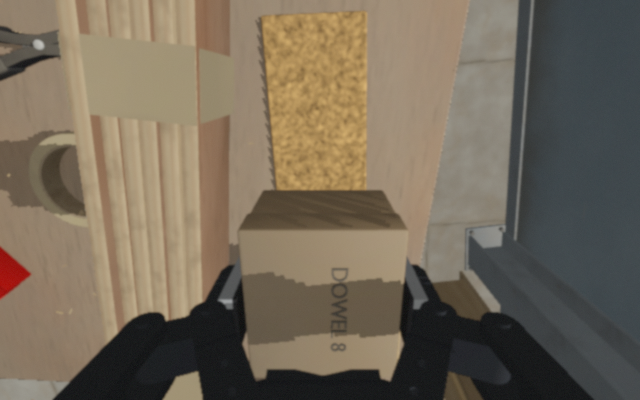

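The carton hangs over the mat's right half. Mat corners: (261,17), (363,11); the bundle is well left, at column 230 or less. Lowering and releasing.

move_arm(
  moves=[
    [[0,0.02,0.3],0,-1],
    [[0,0.02,0.6],0,-1],
    [[0,0.02,0.8],0,-1],
    [[0,0.02,0.95],0,-1],
    [[0,0.02,0.95],0,-1],
    [[0,0.02,0.95],0,-1],
  ],
)

```text
time_s: 8.05
eef_pos: [0.6739, -0.1582, 0.0488]
eef_rot: [[0.123, 0.992, -0.001], [0.992, -0.123, 0.001], [0.0, -0.001, -1.0]]
wrist_force: [0.3, -0.3, -1.6]
finger_gap: 0.0626
finger_force: 67.4
```

move_arm(
  moves=[
    [[0,0,0.08],0,-1],
    [[0,0,0.14],0,-1],
    [[0,0,0.16],0,-1],
    [[0,0,0.165],0,-1],
    [[0,0,0.165],0,-1],
    [[0,0,0.165],0,-1],
  ],
)

```text
time_s: 8.65
eef_pos: [0.6751, -0.1602, 0.0239]
eef_rot: [[0.125, 0.992, 0.001], [0.992, -0.125, -0.0], [-0.0, 0.001, -1.0]]
wrist_force: [-0.3, -0.6, -2.0]
finger_gap: 0.0625
finger_force: 67.4
```

Run:
```python
from h import *
go(0.673,-0.160,.0205); print(sensors.get_state()['wrist_force'].round(1))
```

```text
t 8.65 at [ 0.6751 -0.1602  0.0239] yaw -7.2 gap 0.0625 frac [-0.    -0.014  0.022] twist 0
[-0.3 -0.6 -2. ]
```

move_arm(
  moves=[
    [[0,0,0.015],0,-1],
    [[0,0,0.022],0,-1],
    [[0,0,0.025],0,-1],
    [[0,0,0.025],0,-1],
  ],
)

```text
time_s: 9.05
eef_pos: [0.675, -0.1601, 0.0206]
eef_rot: [[0.125, 0.992, 0.001], [0.992, -0.125, -0.0], [-0.0, 0.001, -1.0]]
wrist_force: [-1.3, -0.0, 5.6]
finger_gap: 0.0627
finger_force: 68.1
```

move_arm(
  moves=[
    [[0,0,0],0,0],
    [[0,0,0],0,1],
    [[0,0,0],0,1],
    [[0,0,0],0,1],
    [[0,0,0],0,1],
    [[0,0,-0.3],0,1],
    [[0,0,-0.6],0,1],
    [[0,0,-1],0,1],
  ],
)

```text
time_s: 9.85
eef_pos: [0.6739, -0.1598, 0.1602]
eef_rot: [[0.125, 0.992, -0.002], [0.992, -0.125, 0.001], [0.0, -0.002, -1.0]]
wrist_force: [0.6, -0.3, -0.3]
finger_gap: 0.0852
finger_force: 0.0
```

move_arm(
  moves=[
    [[0,0,-0.3],0,1],
    [[0.3,-0.3,-0.3],0,1],
    [[0.6,-0.5,-0.3],0,1],
    [[0.83,-0.67,-0.3],0,1],
    [[0.83,-0.67,-0.3],0,1],
    [[0.83,-0.67,-0.3],0,1],
  ],
)

```text
time_s: 10.45
eef_pos: [0.59, -0.0225, 0.2052]
eef_rot: [[0.122, 0.993, 0.0], [0.993, -0.122, -0.0], [-0.0, 0.0, -1.0]]
wrist_force: [-0.3, -0.7, 0.1]
finger_gap: 0.0855
finger_force: 0.0
```

move_arm(
  moves=[
    [[0.3,-0.3,0],0,1],
    [[0.6,-0.5,0],0,1],
    [[0.83,-0.67,0],0,1],
    [[0.83,-0.67,0],0,1],
    [[0.83,-0.67,0],0,1],
  ],
)

```text
time_s: 10.95
eef_pos: [0.507, 0.1124, 0.205]
eef_rot: [[0.123, 0.992, 0.001], [0.992, -0.123, -0.0], [-0.0, 0.001, -1.0]]
wrist_force: [0.4, -0.1, 0.1]
finger_gap: 0.086
finger_force: 0.0
```

move_arm(
  moves=[
    [[0.3,-0.3,0],0,1],
    [[0.5,-0.67,0],0,1],
    [[0.5,-0.67,0],0,1],
    [[0.5,-0.67,0],0,1],
    [[0.5,-0.67,0],0,1],
  ],
)

```text
time_s: 11.45
eef_pos: [0.4177, 0.1982, 0.205]
eef_rot: [[0.126, 0.992, 0.002], [0.992, -0.126, -0.001], [-0.0, 0.002, -1.0]]
wrist_force: [-0.7, 0.4, -0.3]
finger_gap: 0.0856
finger_force: 0.0
```

Run:
```python
from h import *
d=shot('wrist','w4.png'); shot('scene','sc4.png'); go(0.4215,0.247,.045,-7.3)
```

```text
t 11.55 at [0.4178 0.198  0.2049] yaw -7.3 gap 0.0856 frac [ 0.327 -0.018  1.066] twist 0.0
```

View pics/w4.png

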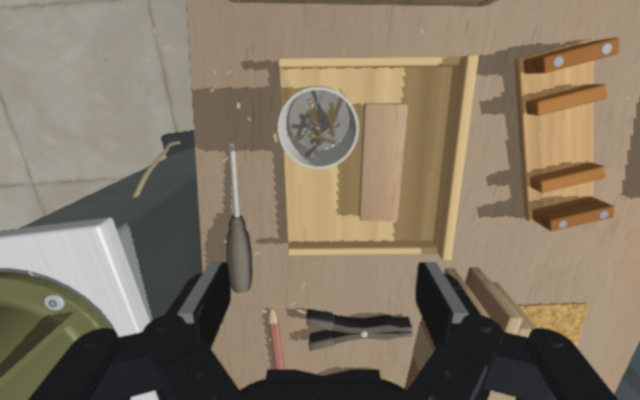

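The wrist view now shows pot rim (318,127), batten (361–407, 103–221), and the whole cradle. Its upper stop runs (526,60)–(618,46) and its lower stop (535,215)–(612,205).

Run:
```python
from h import *
d=shot('wrist');A=cv2.imread('pics/sc4.png')
p=onz(d,[(318,127),(278,127),(358,127),(318,86),(318,168)],.085);print('pot',p.round(4).tolist())
b=onz(d,[(364,103),(407,103),(399,221),(361,218)],.028);print('batten',b.round(4).tolist(),b.mean(0).round(4))
for n,q,z in [('stopsT',[(525,56),(617,40),(534,211),(611,200)],.043),('bear',[(527,97),(606,86),(532,179),(604,166)],.030)]:
    c=onz(d,q,z);print(n,c.round(4).tolist(),c.mean(0).round(4))
# bearers upper-left corners two-view check of height
go(*p[0][:2],.045)
```

```text
pot [[0.4218, 0.2496, 0.085], [0.3906, 0.2536, 0.085], [0.4531, 0.2456, 0.085], [0.4258, 0.2799, 0.085], [0.4174, 0.2167, 0.085]]
batten [[0.4658, 0.259, 0.028], [0.5058, 0.2539, 0.028], [0.4923, 0.1345, 0.028], [0.4527, 0.143, 0.028]] [0.4792 0.1976 0.028 ]
stopsT [[0.6039, 0.2813, 0.043], [0.68, 0.2841, 0.043], [0.6235, 0.1351, 0.043], [0.698, 0.1374, 0.043]] [0.6514 0.2095 0.043 ]
bear [[0.6159, 0.2454, 0.03], [0.6871, 0.2461, 0.03], [0.627, 0.1644, 0.03], [0.6968, 0.169, 0.03]] [0.6567 0.2062 0.03  ]
t 11.6 at [0.4176 0.198  0.2048] yaw -7.3 gap 0.0854 frac [ 0.345 -0.017  1.065] twist 0
```

move_arm(
  moves=[
    [[0.34,-0.02,0],0,1],
    [[0.34,-0.02,0.2],0,1],
    [[0.34,-0.02,0.5],0,1],
    [[0.34,-0.02,0.5],0,1],
    [[0.34,-0.02,0.5],0,1],
  ],
)

```text
time_s: 12.1
eef_pos: [0.4195, 0.249, 0.1297]
eef_rot: [[0.126, 0.992, -0.002], [0.992, -0.126, -0.001], [-0.002, -0.002, -1.0]]
wrist_force: [0.6, 0.4, 0.0]
finger_gap: 0.0857
finger_force: 0.0
```

move_arm(
  moves=[
    [[0,0,0.2],0,1],
    [[0,0,0.4],0,1],
    [[0,0,0.55],0,1],
    [[0,0,0.55],0,1],
    [[0,0,0.55],0,0.2],
    [[0,0,0.55],0,-0.2],
    [[0,0,0.55],0,-1],
    [[0,0,0.55],0,-1],
  ],
)

```text
time_s: 12.9
eef_pos: [0.4212, 0.2509, 0.05]
eef_rot: [[0.125, 0.992, 0.003], [0.992, -0.125, 0.002], [0.002, 0.003, -1.0]]
wrist_force: [-2.0, -1.4, 5.5]
finger_gap: 0.0624
finger_force: 65.5
```

move_arm(
  moves=[
    [[0,0,0],0,-1],
    [[0,0,0],0,-1],
    [[0,0,0],0,-1],
    [[0,0,0],0,-1],
  ],
)

```text
time_s: 13.3
eef_pos: [0.4212, 0.2509, 0.05]
eef_rot: [[0.125, 0.992, 0.003], [0.992, -0.125, 0.002], [0.002, 0.003, -1.0]]
wrist_force: [-0.7, -0.6, 5.9]
finger_gap: 0.0623
finger_force: 65.5
```

Pot held (home grasp TCP 0.4212, 0.2509, 0.050). Lifting and carrying to the mat's left half.

move_arm(
  moves=[
    [[0,0,-0.05],0,-1],
    [[0,0,-0.15],0,-1],
    [[0,0,-0.4],0,-1],
    [[0,0,-0.7],0,-1],
    [[0,0,-1],0,-1],
    [[0,0,-1],0,-1],
    [[0,0,-1],0,-1],
  ],
)

```text
time_s: 14.0
eef_pos: [0.4204, 0.2506, 0.1993]
eef_rot: [[0.125, 0.992, 0.003], [0.992, -0.125, 0.002], [0.002, 0.003, -1.0]]
wrist_force: [-0.7, 0.9, -4.4]
finger_gap: 0.0628
finger_force: 67.5
```

move_arm(
  moves=[
    [[-0.2,0.2,0],0,-1],
    [[-0.4,0.45,0],0,-1],
    [[-0.7,0.75,0],0,-1],
    [[-0.93,0.98,0],0,-1],
    [[-0.93,0.98,0],0,-1],
    [[-0.93,0.98,0],0,-1],
  ],
)

```text
time_s: 14.6
eef_pos: [0.5476, 0.0912, 0.1954]
eef_rot: [[0.128, 0.992, -0.003], [0.992, -0.128, -0.001], [-0.001, -0.003, -1.0]]
wrist_force: [-0.4, -0.5, -3.6]
finger_gap: 0.0621
finger_force: 67.9
```

move_arm(
  moves=[
    [[-0.2,0.2,0],0,-1],
    [[-0.4,0.45,0],0,-1],
    [[-0.7,0.75,0],0,-1],
    [[-0.93,0.98,0],0,-1],
    [[-0.93,0.98,0],0,-1],
    [[-0.93,0.98,0],0,-1],
    [[-0.93,0.98,0],0,-1],
  ],
)

```text
time_s: 15.3
eef_pos: [0.6749, -0.0618, 0.1961]
eef_rot: [[0.124, 0.992, -0.003], [0.992, -0.124, 0.001], [0.001, -0.003, -1.0]]
wrist_force: [-0.2, 0.8, -3.4]
finger_gap: 0.0622
finger_force: 68.5
```

Run:
```python
from h import *
d=shot('side'); go(0.677,-0.062,.046)
e=shot('wrist')['pixels']; cv2.imwrite('pics/w5.png',np.vstack([cv2.resize(e,(480,300)),cv2.resize(d['pixels'][100:300,200:520],(480,300))]))
```

```text
t 15.35 at [ 0.6749 -0.0615  0.1966] yaw -7.1 gap 0.0622 frac [-0.002  0.017  1.004] twist 0
```

View pics/w5.png

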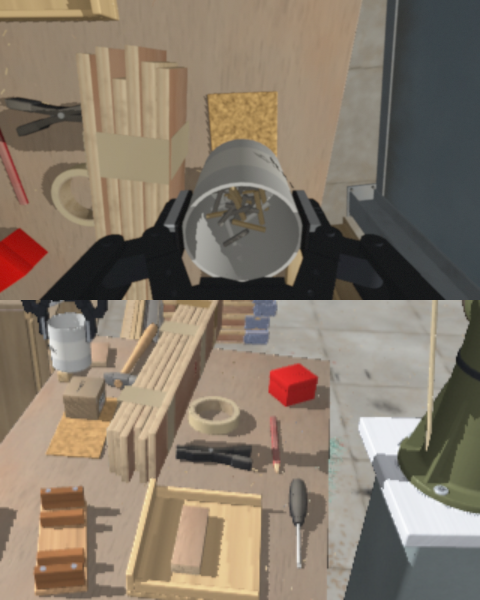

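The pot is upright and centred between the pads. In the side view the carton stands on the mat's far half, at (84,397) in the combined picture, and the batten is unmoved. Lowering.

move_arm(
  moves=[
    [[0,0.01,0.3],0,-1],
    [[0,0.01,0.6],0,-1],
    [[0,0.01,0.8],0,-1],
    [[0,0.01,0.9],0,-1],
    [[0,0.01,0.95],0,-1],
    [[0,0.01,0.97],0,-1],
    [[0,0.01,0.97],0,-1],
  ],
)

```text
time_s: 16.1
eef_pos: [0.6789, -0.0635, 0.0533]
eef_rot: [[0.124, 0.992, 0.002], [0.992, -0.124, -0.0], [0.0, 0.002, -1.0]]
wrist_force: [-0.0, -0.1, -3.6]
finger_gap: 0.0622
finger_force: 68.3
```

move_arm(
  moves=[
    [[0,0,0.02],0,-1],
    [[0,0,0.035],0,-1],
    [[0,0,0.035],0,-1],
    [[0,0,0.035],0,-1],
  ],
)

```text
time_s: 16.5
eef_pos: [0.6779, -0.0637, 0.0468]
eef_rot: [[0.125, 0.992, 0.0], [0.992, -0.125, -0.0], [0.0, 0.0, -1.0]]
wrist_force: [0.5, 0.9, -4.1]
finger_gap: 0.0625
finger_force: 68.4
```

move_arm(
  moves=[
    [[0,0,0.01],0,-1],
    [[0,0,0.015],0,-1],
    [[0,0,0.018],0,-1],
    [[0,0,0.018],0,-1],
  ],
)

```text
time_s: 16.9
eef_pos: [0.6778, -0.0637, 0.0442]
eef_rot: [[0.125, 0.992, 0.0], [0.992, -0.125, -0.0], [-0.0, 0.0, -1.0]]
wrist_force: [-0.8, -0.7, -0.2]
finger_gap: 0.0623
finger_force: 68.9
```

move_arm(
  moves=[
    [[0,0,0.005],0,0],
    [[0,0,0],0,1],
    [[0,0,0],0,1],
    [[0,0,0],0,1],
    [[0,0,0],0,1],
    [[0,0,-0.3],0,1],
    [[0,0,-0.6],0,1],
    [[0,0,-1],0,1],
  ],
)

```text
time_s: 17.7
eef_pos: [0.677, -0.0635, 0.1843]
eef_rot: [[0.125, 0.992, -0.002], [0.992, -0.125, 0.0], [-0.0, -0.002, -1.0]]
wrist_force: [0.5, 1.0, 0.1]
finger_gap: 0.0856
finger_force: 0.0
```

move_arm(
  moves=[
    [[0,0,0],0,1],
    [[0.4,-0.4,0],0,1],
    [[0.78,-0.77,0],0,1],
    [[0.78,-0.77,0],0,1],
    [[0.78,-0.77,0],0,1],
    [[0.78,-0.77,0],0,1],
  ],
)

```text
time_s: 18.3
eef_pos: [0.5768, 0.0685, 0.1842]
eef_rot: [[0.122, 0.993, 0.0], [0.993, -0.122, 0.0], [0.0, 0.0, -1.0]]
wrist_force: [0.4, 1.2, 0.1]
finger_gap: 0.0853
finger_force: 0.0
```

move_arm(
  moves=[
    [[0.4,-0.4,0],0,1],
    [[0.6,-0.77,0],0,1],
    [[0.6,-0.77,0],0,1],
    [[0.6,-0.77,0],0,1],
    [[0.6,-0.77,0],0,1],
    [[0.6,-0.77,0],0,1],
  ],
)

```text
time_s: 18.9
eef_pos: [0.4761, 0.1698, 0.184]
eef_rot: [[0.126, 0.992, 0.001], [0.992, -0.126, -0.0], [-0.0, 0.001, -1.0]]
wrist_force: [-0.2, -0.2, 0.4]
finger_gap: 0.0852
finger_force: 0.0
```

Run:
```python
from h import *
d=shot('wrist','w6.png'); go(0.479,0.198,.06,-7.3)
```

```text
t 18.95 at [0.476  0.1697 0.1839] yaw -7.3 gap 0.0856 frac [ 0.19  -0.005  0.826] twist 0.0
```

View pics/w6.png

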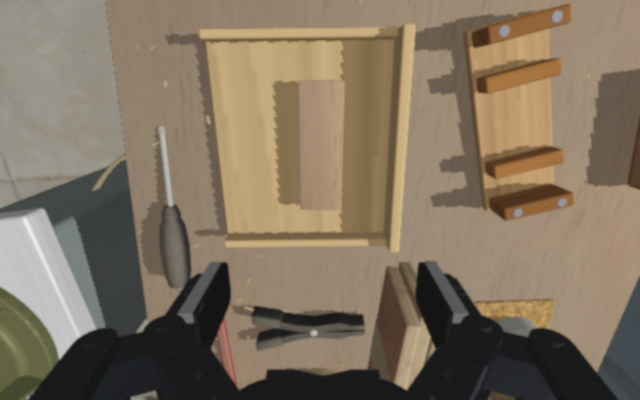

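Batten corners (299,80), (344,81), (341,210), (299,208), alone in the tray. Cradle upper stop at (473–570, 6–44), lower stop at (490–573, 186–219).

Run:
```python
from h import *
d=shot('wrist')
b=onz(d,[(299,80),(344,81),(341,210),(299,208)],.028);print('batten',b.round(4).tolist(),b.mean(0).round(4),np.linalg.norm(np.diff(b,axis=0),axis=1).round(4))
go(*b.mean(0)[:2],.06,-7.3)
cv2.imwrite('pics/cr.png',cv2.resize(d['pixels'][0:225,450:590],None,fx=2.6,fy=2.6,interpolation=2))
```

```text
batten [[0.468, 0.2582, 0.028], [0.5061, 0.2525, 0.028], [0.4908, 0.1347, 0.028], [0.4504, 0.142, 0.028]] [0.4788 0.1968 0.028 ] [0.0386 0.1188 0.041 ]
t 19.0 at [0.4759 0.1696 0.1839] yaw -7.3 gap 0.0854 frac [ 0.183 -0.004  0.826] twist 0.0
```

View pics/cr.png

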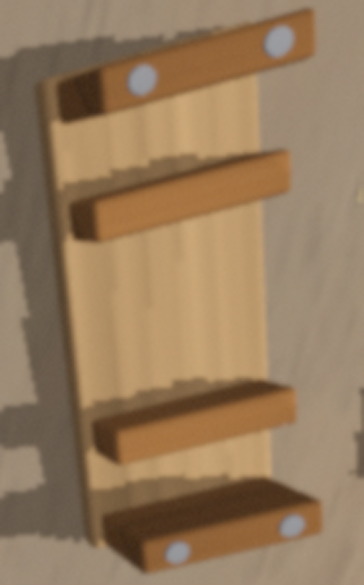

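The crop shows cradle top faces with screws at (208,62) and (233,536), and bearer tops at (194,194) and (207,424). I'll use these for the cradle pose.

Run:
```python
from h import *
d=shot('wrist');f=lambda u,v:(450+u/2.6-.3,v/2.6-.3)
c=onz(d,[f(208,62),f(233,536)],.043);print('stops',c.round(4).tolist(),c.mean(0).round(4),np.linalg.norm(c[1]-c[0]))
c2=onz(d,[f(194,194),f(207,424)],.03);print('bearers',c2.round(4).tolist(),c2.mean(0).round(4),np.linalg.norm(c2[1]-c2[0]))
for c in (c,c2): v=c[0]-c[1]; print('yaw',np.degrees(np.arctan2(-v[0],v[1])))
for q in [[(97,202),(290,150)],[(118,428),(295,385)]]:
    e=onz(d,[f(*t) for t in q],.03); v=e[1]-e[0]; print('bearer edge yaw',np.degrees(np.arctan2(v[1],v[0])),np.linalg.norm(v))
```

```text
stops [[0.6516, 0.276, 0.043], [0.6724, 0.1216, 0.043]] [0.662  0.1988 0.043 ] 0.15581570073956727
bearers [[0.6577, 0.2385, 0.03], [0.668, 0.16, 0.03]] [0.6628 0.1993 0.03  ] 0.07911743392691235
yaw 7.675576566313029
yaw 7.458316008707653
bearer edge yaw 7.542579839077765 0.06131617889695469
bearer edge yaw 7.29307477106027 0.061218990647723674
```

move_arm(
  moves=[
    [[0.18,0,0.2],0,1],
    [[0.18,0,0.5],0,1],
    [[0.18,0,0.8],0,1],
    [[0.18,0,0.9],0,1],
    [[0.18,0,0.9],0,1],
    [[0.18,0,0.9],0,1],
  ],
)

```text
time_s: 19.65
eef_pos: [0.4785, 0.1969, 0.0491]
eef_rot: [[0.126, 0.992, 0.0], [0.992, -0.126, -0.0], [-0.0, 0.0, -1.0]]
wrist_force: [0.7, 0.4, 0.1]
finger_gap: 0.0852
finger_force: 0.0
```

move_arm(
  moves=[
    [[0,0,0],0,0.5],
    [[0,0,0],0,0.5],
    [[0,0,0.1],0,0.5],
    [[0,0,0.2],0,0.5],
    [[0,0,0.23],0,0.5],
    [[0,0,0.23],0,0.5],
    [[0,0,0.23],0,0],
    [[0,0,0.23],0,-1],
  ],
)

```text
time_s: 20.45
eef_pos: [0.4787, 0.1976, 0.0156]
eef_rot: [[0.125, 0.992, 0.002], [0.992, -0.125, 0.001], [0.001, 0.002, -1.0]]
wrist_force: [0.2, 0.6, 1.2]
finger_gap: 0.0385
finger_force: 60.1
```

move_arm(
  moves=[
    [[0,0,0],0,-1],
    [[0,0,0],0,-1],
    [[0,0,0],0,-1],
    [[0,0,0],0,-1],
    [[0,0,0],0,-1],
  ],
)

```text
time_s: 20.95
eef_pos: [0.4787, 0.1977, 0.0156]
eef_rot: [[0.125, 0.992, 0.002], [0.992, -0.125, 0.001], [0.001, 0.002, -1.0]]
wrist_force: [-0.3, -0.7, 6.6]
finger_gap: 0.0382
finger_force: 60.9
```

move_arm(
  moves=[
    [[0,0,-0.1],0,-1],
    [[0,0,-0.3],0,-1],
    [[0,0,-0.6],0,-1],
    [[0,0,-0.9],0,-1],
    [[0,0,-0.9],0,-1],
    [[0,0,-0.9],0,-1],
  ],
)

```text
time_s: 21.55
eef_pos: [0.4789, 0.1978, 0.1509]
eef_rot: [[0.125, 0.992, 0.003], [0.992, -0.125, 0.001], [0.002, 0.003, -1.0]]
wrist_force: [-0.3, -0.2, -0.5]
finger_gap: 0.0381
finger_force: 60.4
```

move_arm(
  moves=[
    [[0,0.3,0],-0.08,-1],
    [[0.03,0.6,0],-0.163,-1],
    [[0.05,0.8,0],-0.163,-1],
    [[0.05,0.8,0],-0.163,-1],
    [[0.05,0.8,0],-0.163,-1],
    [[0.05,0.8,0],-0.163,-1],
  ],
)

```text
time_s: 22.15
eef_pos: [0.5959, 0.1895, 0.148]
eef_rot: [[-0.131, 0.991, -0.003], [0.991, 0.131, -0.001], [-0.0, -0.003, -1.0]]
wrist_force: [-0.3, -0.1, -1.0]
finger_gap: 0.0385
finger_force: 60.5
```

Run:
```python
from h import *
d=shot('wrist','w7.png'); go(0.662,0.198,.07,7.4)
```

```text
t 22.2 at [0.5961 0.1897 0.1485] yaw 7.5 gap 0.0383 frac [-0.002  0.444  0.522] twist 0.001
```

View pics/w7.png

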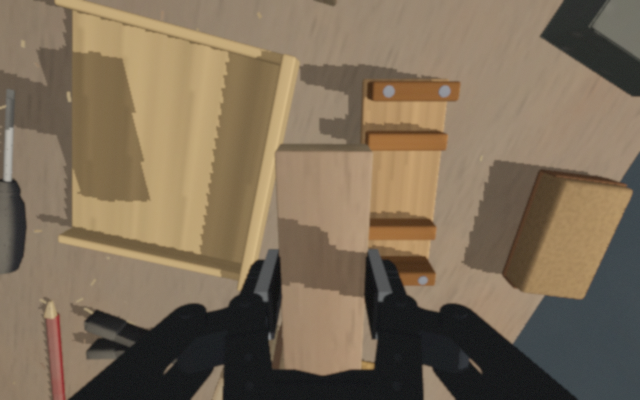

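The batten is held flat and parallel to the cradle. Bearer tops are at rows 141 and 231 (right ends at columns 446 and 436), the upper stop at (415,91), the batten's far end at row 150. I'll check along- and cross-offsets.

Run:
```python
from h import *
d=shot('wrist'); s=sensors.get_state();p,R=s['eef_pos'],s['eef_rot']
def loc(uv,z): return ((onz(d,uv,z)-p)@R*1000).round(1)[:,:2].tolist()
print('bearers right ends (tool x,y mm)',loc([(446,141),(436,231)],.03),'stop upper c',loc([(415,91),(459,91),(434,274)],.043))
print('batten far end',loc([(277,150),(371,150)],p[2]-.0056+.018))
```

```text
bearers right ends (tool x,y mm) [[40.6, 98.4], [-37.9, 99.4]] stop upper c [[78.7, 66.8], [78.7, 98.4], [-72.9, 97.5]]
batten far end [[59.1, -17.6], [59.2, 19.8]]
```

move_arm(
  moves=[
    [[0.017,0.25,0],0,-1],
    [[0.017,0.445,0],0,-1],
    [[0.017,0.445,0.2],0,-1],
    [[0.017,0.445,0.45],0,-1],
    [[0.017,0.445,0.65],0,-1],
    [[0.017,0.445,0.72],0,-1],
    [[0.017,0.445,0.72],0,-1],
    [[0.017,0.445,0.72],0,-1],
  ],
)

```text
time_s: 23.05
eef_pos: [0.6643, 0.2014, 0.043]
eef_rot: [[-0.131, 0.991, 0.002], [0.991, 0.131, 0.001], [0.0, 0.002, -1.0]]
wrist_force: [0.7, -0.4, -1.0]
finger_gap: 0.0387
finger_force: 60.6
```

Run:
```python
from h import *
d=shot('wrist','w8.png'); go(0.662,0.198,.036,7.4)
e=shot('side')['pixels']; cv2.imwrite('pics/w8.png',np.vstack([cv2.resize(d['pixels'],(480,300)),cv2.resize(e[170:320,180:420],(480,300))]))
```

```text
t 23.1 at [0.6649 0.2016 0.0436] yaw 7.5 gap 0.0381 frac [-0.021 -0.023  0.051] twist 0.001
```

View pics/w8.png

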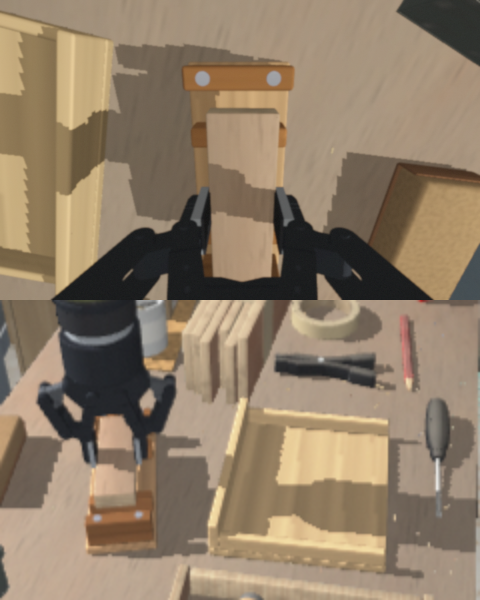

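Bearer (191–287), batten (207–279): about 2 mm off to the right. Checking the lengthwise gap to the stop, with the batten end at full-image row 148 and the stop's inner top edge at row 117.

Run:
```python
from h import *
d=shot('wrist'); s=sensors.get_state();p,R=s['eef_pos'],s['eef_rot']
loc=lambda uv,z: ((onz(d,uv,z)-p)@R*1000).round(1)[:,:2].tolist()
print('stop inner (exp 72)',loc([(250,119),(391,119)],.043),'bearer top ends',loc([(256,180),(382,180)],.03))
print('batten end (exp 60)',loc([(277,148),(371,148)],p[2]+.0124))
g=cv2.cvtColor(d['pixels'],cv2.COLOR_BGR2GRAY)[80:200,320].astype(int);print([ (80+i,g[i]) for i in range(0,120,3)])
```

```text
stop inner (exp 72) [[69.9, -30.0], [69.9, 30.0]] bearer top ends [[39.1, -32.0], [39.1, 30.3]]
batten end (exp 60) [[60.0, -17.3], [60.0, 20.2]]
[(80, np.int64(101)), (83, np.int64(110)), (86, np.int64(99)), (89, np.int64(93)), (92, np.int64(110)), (95, np.int64(113)), (98, np.int64(114)), (101, np.int64(115)), (104, np.int64(115)), (107, np.int64(114)), (110, np.int64(115)), (113, np.int64(115)), (116, np.int64(115)), (119, np.int64(106)), (122, np.int64(162)), (125, np.int64(169)), (128, np.int64(168)), (131, np.int64(168)), (134, np.int64(168)), (137, np.int64(168)), (140, np.int64(168)), (143, np.int64(144)), (146, np.int64(99)), (149, np.int64(107)), (152, np.int64(144)), (155, np.int64(156)), (158, np.int64(155)), (161, np.int64(154)), (164, np.int64(155)), (167, np.int64(155)), (170, np.int64(155)), (173, np.int64(155)), (176, np.int64(154)), (179, np.int64(154)), (182, np.int64(153)), (185, np.int64(156)), (188, np.int64(154)), (191, np.int64(154)), (194, np.int64(154)), (197, np.int64(154))]
```

move_arm(
  moves=[
    [[-0.013,-0.01,0.015],0,-1],
    [[-0.013,-0.01,0.03],0,-1],
    [[-0.013,-0.01,0.045],0,-1],
    [[-0.013,-0.01,0.05],0,-1],
    [[-0.013,-0.01,0.05],0,-1],
    [[-0.013,-0.01,0.05],0,-1],
  ],
)

```text
time_s: 23.8
eef_pos: [0.6626, 0.1988, 0.0356]
eef_rot: [[-0.131, 0.991, 0.001], [0.991, 0.131, 0.0], [-0.0, 0.001, -1.0]]
wrist_force: [-3.8, -2.3, 10.9]
finger_gap: 0.0384
finger_force: 61.9
```

move_arm(
  moves=[
    [[0,0,0],0,0.2],
    [[0,0,0],0,0.6],
    [[0,0,0],0,0.6],
    [[0,0,0],0,0.6],
    [[0,0,-0.2],0,0.6],
    [[0,0,-0.5],0,1],
    [[0,0,-0.9],0,1],
    [[0,0,-0.9],0,1],
  ],
)

```text
time_s: 24.6
eef_pos: [0.6658, 0.1999, 0.1758]
eef_rot: [[-0.131, 0.991, 0.009], [0.991, 0.131, 0.003], [0.002, 0.01, -1.0]]
wrist_force: [1.2, 0.2, 0.3]
finger_gap: 0.0852
finger_force: 0.0
```

Run:
```python
from h import *
d=shot('wrist'); s=sensors.get_state();p,R=s['eef_pos'],s['eef_rot']; go(0.678,-0.0637,.2,-7.2)
def row(pts,z0,z1): pass
px=cv2.GaussianBlur(d['pixels'],(3,3),0).astype(int)
# predicted pixels of batten corners (if centred on release pose) at z .048
w=lambda x,y,z: np.array([.6626,.1988,0])+x*R[:,0]*[1,1,0]+y*R[:,1]*[1,1,0]+[0,0,z]
print('pred batten corners',proj(d,[w(.06,-.02,.048),w(.06,.02,.048),w(-.06,.02,.048),w(-.06,-.02,.048)]).round(0).tolist())
c=proj(d,[w(0,0,.048)])[0].round().astype(int); print('c',c)
h=px[c[1]-60,c[0]-60:c[0]+60:3]; print('row',[tuple(v) for v in h.tolist()])
e=px[max(c[1]-140,0):c[1]-60:4,c[0]]; print('col',max(c[1]-140,0),[tuple(v) for v in e.tolist()])
```

```text
t 24.65 at [0.6655 0.1998 0.1749] yaw 7.5 gap 0.0852 frac [-1.752 -0.146 -0.171] twist 0.163
pred batten corners [[291.0, 116.0], [341.0, 116.0], [338.0, 249.0], [295.0, 250.0]]
c [316 187]
row [(75, 90, 103), (75, 90, 104), (77, 92, 105), (76, 90, 103), (74, 88, 100), (75, 91, 103), (76, 91, 104), (74, 88, 100), (68, 91, 112), (67, 97, 124), (61, 91, 119), (58, 86, 114), (63, 90, 115), (103, 127, 151), (110, 135, 160), (109, 134, 159), (111, 137, 162), (110, 136, 161), (107, 133, 158), (110, 136, 161), (112, 139, 165), (115, 142, 168), (116, 144, 170), (117, 145, 170), (113, 140, 166), (116, 143, 169), (121, 149, 176), (120, 148, 175), (121, 149, 176), (86, 117, 146), (72, 107, 139), (77, 113, 145), (103, 147, 182), (116, 149, 176), (115, 137, 156), (114, 134, 154), (115, 136, 155), (114, 135, 154), (114, 136, 154), (116, 137, 156)]
col 47 [(117, 139, 156), (117, 138, 156), (117, 138, 156), (117, 139, 156), (117, 137, 155), (116, 137, 155), (117, 137, 156), (92, 110, 125), (75, 92, 106), (55, 88, 120), (54, 96, 141), (55, 97, 143), (54, 96, 142), (56, 97, 142), (104, 148, 183), (107, 151, 186), (107, 151, 186), (98, 136, 167), (105, 132, 156), (112, 138, 164)]
```

Pixel check: the batten spans columns 295–343 on a bearer of 280–354, and its end is at row 116 as predicted, about 12 mm from the stop. It's centred. Next, fetching the pot.

move_arm(
  moves=[
    [[-0.3,-0.07,-0.15],0.05,1],
    [[-0.6,-0.07,-0.15],0.1,1],
    [[-0.9,-0.07,-0.15],0.163,1],
    [[-0.9,-0.07,-0.15],0.163,1],
    [[-0.9,-0.07,-0.15],0.163,1],
    [[-0.9,-0.07,-0.15],0.163,1],
  ],
)

```text
time_s: 25.25
eef_pos: [0.6691, 0.0644, 0.1902]
eef_rot: [[0.124, 0.992, -0.002], [0.992, -0.124, 0.0], [0.0, -0.002, -1.0]]
wrist_force: [-0.5, 0.4, -0.3]
finger_gap: 0.0856
finger_force: 0.0
```

move_arm(
  moves=[
    [[-0.3,0.1,0],0,1],
    [[-0.6,0.14,0],0,1],
    [[-0.84,0.14,0],0,1],
    [[-0.84,0.14,0],0,1],
    [[-0.84,0.14,0],0,1],
  ],
)

```text
time_s: 25.75
eef_pos: [0.6746, -0.0632, 0.1908]
eef_rot: [[0.124, 0.992, -0.001], [0.992, -0.124, 0.001], [0.001, -0.001, -1.0]]
wrist_force: [-0.1, 0.1, 0.4]
finger_gap: 0.0858
finger_force: 0.0
```

Run:
```python
from h import *
go(0.678,-0.0637,.0442,-7.2)
```

```text
t 25.75 at [ 0.6746 -0.0632  0.1908] yaw -7.1 gap 0.0858 frac [-0.001  0.023  0.978] twist 0.001
```

move_arm(
  moves=[
    [[0,0.015,0.3],0,1],
    [[0,0.015,0.6],0,1],
    [[0,0.015,0.85],0,1],
    [[0,0.015,0.975],0,1],
    [[0,0.015,0.975],0,1],
    [[0,0.015,0.975],0,1],
  ],
)

```text
time_s: 26.35
eef_pos: [0.6772, -0.0624, 0.0453]
eef_rot: [[0.122, 0.992, -0.0], [0.992, -0.122, 0.0], [0.0, -0.0, -1.0]]
wrist_force: [0.6, -0.7, 0.1]
finger_gap: 0.0857
finger_force: 0.0
```

Run:
```python
from h import *
go(0.678,-0.0637,.0442,-7.2)
```

```text
t 26.35 at [ 0.6772 -0.0624  0.0453] yaw -7.0 gap 0.0857 frac [-0.008  0.006  0.008] twist 0.002
```

move_arm(
  moves=[
    [[-0.008,0,0.005],0,1],
    [[-0.008,0,0.005],0,0.2],
    [[-0.008,0,0.005],0,-0.2],
    [[-0.008,0,0.005],0,-1],
    [[-0.008,0,0.005],0,-1],
    [[-0.008,0,0.005],0,-1],
    [[-0.008,0,0.005],0,-1],
    [[-0.008,0,0.005],0,-1],
  ],
)

```text
time_s: 27.15
eef_pos: [0.6778, -0.0654, 0.0464]
eef_rot: [[0.125, 0.992, 0.002], [0.992, -0.125, 0.0], [0.001, 0.002, -1.0]]
wrist_force: [-1.0, 1.4, 5.5]
finger_gap: 0.0626
finger_force: 66.5
```

move_arm(
  moves=[
    [[0,0,-0.05],0,-1],
    [[0,0,-0.15],0,-1],
    [[0,0,-0.4],0,-1],
    [[0,0,-0.7],0,-1],
    [[0,0,-1],0,-1],
    [[0,0,-1],0,-1],
    [[0,0,-1],0,-1],
  ],
)

```text
time_s: 27.85
eef_pos: [0.6778, -0.0656, 0.1966]
eef_rot: [[0.125, 0.992, 0.004], [0.992, -0.125, -0.0], [0.0, 0.004, -1.0]]
wrist_force: [-1.1, 0.0, -3.8]
finger_gap: 0.062
finger_force: 67.3
```

move_arm(
  moves=[
    [[0.2,-0.2,0],0,-1],
    [[0.4,-0.45,0],0,-1],
    [[0.7,-0.75,0],0,-1],
    [[0.93,-0.97,0],0,-1],
    [[0.93,-0.97,0],0,-1],
    [[0.93,-0.97,0],0,-1],
  ],
)

```text
time_s: 28.45
eef_pos: [0.5473, 0.0924, 0.1929]
eef_rot: [[0.122, 0.993, -0.003], [0.993, -0.122, -0.0], [-0.001, -0.003, -1.0]]
wrist_force: [0.4, -0.2, -3.7]
finger_gap: 0.0624
finger_force: 67.9
```

move_arm(
  moves=[
    [[0.2,-0.2,0],0,-1],
    [[0.4,-0.45,0],0,-1],
    [[0.7,-0.75,0],0,-1],
    [[0.93,-0.97,0],0,-1],
    [[0.93,-0.97,0],0,-1],
    [[0.93,-0.97,0],0,-1],
  ],
)

```text
time_s: 29.05
eef_pos: [0.4224, 0.2482, 0.1937]
eef_rot: [[0.122, 0.992, -0.001], [0.992, -0.122, -0.001], [-0.001, -0.001, -1.0]]
wrist_force: [0.5, -0.5, -3.7]
finger_gap: 0.0619
finger_force: 68.4
```

Run:
```python
from h import *
go(0.4212,0.2509,.055,-7.2)
```

```text
t 29.05 at [0.4224 0.2482 0.1937] yaw -7.0 gap 0.0619 frac [ 0.018 -0.009  0.924] twist 0.002
```

move_arm(
  moves=[
    [[0.008,-0.01,0.2],0,-1],
    [[0.008,-0.01,0.5],0,-1],
    [[0.008,-0.01,0.75],0,-1],
    [[0.008,-0.01,0.88],0,-1],
    [[0.008,-0.01,0.91],0,-1],
    [[0.008,-0.01,0.91],0,-1],
    [[0.008,-0.01,0.91],0,-1],
  ],
)

```text
time_s: 29.75
eef_pos: [0.4232, 0.249, 0.0589]
eef_rot: [[0.126, 0.992, 0.002], [0.992, -0.126, 0.001], [0.001, 0.002, -1.0]]
wrist_force: [1.4, 0.0, -2.8]
finger_gap: 0.0624
finger_force: 68.4
```

Run:
```python
from h import *
go(0.4212,0.2492,.052,-7.2)
```

```text
t 29.75 at [0.4232 0.249  0.0589] yaw -7.2 gap 0.0624 frac [-0.    -0.013  0.046] twist -0.0
```

move_arm(
  moves=[
    [[0,-0.01,0.015],0,-1],
    [[0,-0.01,0.03],0,-1],
    [[0,-0.01,0.04],0,-1],
    [[0,-0.01,0.046],0,-1],
    [[0,-0.01,0.046],0,-1],
    [[0,-0.01,0.046],0,-1],
  ],
)

```text
time_s: 30.35
eef_pos: [0.4204, 0.2496, 0.0523]
eef_rot: [[0.124, 0.992, 0.001], [0.992, -0.124, 0.001], [0.001, 0.001, -1.0]]
wrist_force: [-3.6, -2.3, 10.8]
finger_gap: 0.0623
finger_force: 69.7
```

move_arm(
  moves=[
    [[0,0,0],0,0],
    [[0,0,0],0,1],
    [[0,0,0],0,1],
    [[0,0,0],0,1],
    [[0,0,0],0,1],
    [[0,0,-0.3],0,1],
    [[0,0,-0.6],0,1],
    [[0,0,-0.95],0,1],
  ],
)

```text
time_s: 31.15
eef_pos: [0.4192, 0.2487, 0.1917]
eef_rot: [[0.125, 0.992, -0.002], [0.992, -0.125, -0.001], [-0.001, -0.002, -1.0]]
wrist_force: [0.8, 0.2, 0.6]
finger_gap: 0.0854
finger_force: 0.0
```

move_arm(
  moves=[
    [[0,0,0],0,1],
    [[-0.4,0.35,0],0,1],
    [[-0.83,0.67,0],0,1],
    [[-0.83,0.67,0],0,1],
    [[-0.83,0.67,0],0,1],
    [[-0.83,0.67,0],0,1],
  ],
)

```text
time_s: 31.75
eef_pos: [0.5048, 0.1118, 0.1905]
eef_rot: [[0.128, 0.992, -0.001], [0.992, -0.128, 0.0], [-0.0, -0.001, -1.0]]
wrist_force: [-0.1, -0.2, -0.1]
finger_gap: 0.0854
finger_force: 0.0
```

move_arm(
  moves=[
    [[-0.4,0.35,0],0,1],
    [[-0.83,0.67,0],0,1],
    [[-0.83,0.67,0],0,1],
    [[-0.83,0.67,0],0,1],
    [[-0.83,0.67,0],0,1],
  ],
)

```text
time_s: 32.25
eef_pos: [0.5885, -0.0227, 0.1903]
eef_rot: [[0.126, 0.992, -0.001], [0.992, -0.126, 0.001], [0.0, -0.001, -1.0]]
wrist_force: [-0.4, 0.9, -0.4]
finger_gap: 0.0857
finger_force: 0.0
```

move_arm(
  moves=[
    [[-0.4,0.35,0],0,1],
    [[-0.83,0.67,0],0,1],
    [[-0.83,0.67,0],0,1],
    [[-0.83,0.67,0],0,1],
    [[-0.83,0.67,0],0,1],
  ],
)

```text
time_s: 32.75
eef_pos: [0.6726, -0.1578, 0.1902]
eef_rot: [[0.125, 0.992, -0.001], [0.992, -0.125, 0.001], [0.001, -0.001, -1.0]]
wrist_force: [-0.4, 0.4, -0.5]
finger_gap: 0.0857
finger_force: 0.0
```

Run:
```python
from h import *
go(0.675,-0.1601,.0206,-7.2)
```

```text
t 32.75 at [ 0.6726 -0.1578  0.1902] yaw -7.2 gap 0.0857 frac [-0.014  0.019  1.131] twist 0.0
```

move_arm(
  moves=[
    [[-0.014,0.015,0.3],0,1],
    [[-0.014,0.015,0.6],0,1],
    [[-0.014,0.015,0.85],0,1],
    [[-0.014,0.015,0.95],0,1],
    [[-0.014,0.015,0.95],0,1],
    [[-0.014,0.015,0.95],0,1],
  ],
)

```text
time_s: 33.35
eef_pos: [0.6755, -0.1601, 0.0504]
eef_rot: [[0.123, 0.992, 0.002], [0.992, -0.123, -0.0], [0.0, 0.002, -1.0]]
wrist_force: [0.7, 0.6, 0.4]
finger_gap: 0.0854
finger_force: 0.0
```

Run:
```python
from h import *
go(0.675,-0.1601,.0206,-7.2)
```

```text
t 33.35 at [ 0.6755 -0.1601  0.0504] yaw -7.1 gap 0.0854 frac [-0.001 -0.003  0.198] twist 0.001
```

move_arm(
  moves=[
    [[0,0,0.1],0,1],
    [[0,0,0.19],0,1],
    [[0,0,0.19],0,1],
    [[0,0,0.19],0,0.2],
    [[0,0,0.19],0,-0.2],
    [[0,0,0.19],0,-1],
    [[0,0,0.19],0,-1],
    [[0,0,0.19],0,-1],
  ],
)

```text
time_s: 34.15
eef_pos: [0.675, -0.1615, 0.0204]
eef_rot: [[0.125, 0.992, 0.001], [0.992, -0.125, -0.0], [-0.0, 0.001, -1.0]]
wrist_force: [-0.7, -1.0, 1.6]
finger_gap: 0.0626
finger_force: 67.0
```

move_arm(
  moves=[
    [[0,0,0],0,-1],
    [[0,0,0],0,-1],
    [[0,0,0],0,-1],
  ],
)

```text
time_s: 34.45
eef_pos: [0.675, -0.1615, 0.0204]
eef_rot: [[0.125, 0.992, 0.001], [0.992, -0.125, -0.0], [-0.0, 0.001, -1.0]]
wrist_force: [0.9, -0.2, 3.4]
finger_gap: 0.0621
finger_force: 67.2
```

move_arm(
  moves=[
    [[0,0,-0.05],0,-1],
    [[0,0,-0.2],0,-1],
    [[0,0,-0.5],0,-1],
    [[0,0,-0.8],0,-1],
    [[0,0,-1],0,-1],
    [[0,0,-1],0,-1],
    [[0,0,-1],0,-1],
  ],
)

```text
time_s: 35.15
eef_pos: [0.6747, -0.1612, 0.1702]
eef_rot: [[0.125, 0.992, 0.001], [0.992, -0.125, 0.0], [0.0, 0.001, -1.0]]
wrist_force: [-0.1, 0.5, -2.9]
finger_gap: 0.0622
finger_force: 66.8
```

move_arm(
  moves=[
    [[0.2,-0.2,-0.1],0,-1],
    [[0.4,-0.45,-0.1],0,-1],
    [[0.7,-0.75,-0.1],0,-1],
    [[0.95,-0.99,-0.1],0,-1],
    [[0.95,-0.99,-0.1],0,-1],
    [[0.95,-0.99,-0.1],0,-1],
  ],
)

```text
time_s: 35.75
eef_pos: [0.5422, 0.0003, 0.1832]
eef_rot: [[0.122, 0.993, -0.004], [0.993, -0.122, 0.0], [-0.0, -0.004, -1.0]]
wrist_force: [0.7, -1.0, -1.4]
finger_gap: 0.0626
finger_force: 67.0
```

move_arm(
  moves=[
    [[0.2,-0.2,0],0,-1],
    [[0.4,-0.45,0],0,-1],
    [[0.7,-0.75,0],0,-1],
    [[0.95,-0.99,0],0,-1],
    [[0.95,-0.99,0],0,-1],
    [[0.95,-0.99,0],0,-1],
  ],
)

```text
time_s: 36.35
eef_pos: [0.4147, 0.1593, 0.1841]
eef_rot: [[0.122, 0.993, -0.001], [0.993, -0.122, -0.001], [-0.001, -0.001, -1.0]]
wrist_force: [0.1, -0.2, -1.3]
finger_gap: 0.0627
finger_force: 67.1
```

Run:
```python
from h import *
go(0.4133,0.1634,.0265,-7.2)
```

```text
t 36.35 at [0.4147 0.1593 0.1841] yaw -7.0 gap 0.0627 frac [ 0.026 -0.011  1.051] twist 0.002
```

move_arm(
  moves=[
    [[0.017,-0.011,0.2],0,-1],
    [[0.017,-0.011,0.5],0,-1],
    [[0.017,-0.011,0.8],0,-1],
    [[0.017,-0.011,0.95],0,-1],
    [[0.017,-0.011,0.98],0,-1],
    [[0.017,-0.011,0.98],0,-1],
    [[0.017,-0.011,0.98],0,-1],
  ],
)

```text
time_s: 37.05
eef_pos: [0.4158, 0.1612, 0.039]
eef_rot: [[0.126, 0.992, 0.002], [0.992, -0.126, 0.0], [0.001, 0.002, -1.0]]
wrist_force: [0.2, -0.3, -1.3]
finger_gap: 0.0626
finger_force: 67.0
```

Run:
```python
from h import *
go(0.4133,0.162,.0263,-7.2)
```

```text
t 37.05 at [0.4158 0.1612 0.039 ] yaw -7.2 gap 0.0626 frac [ 0.003 -0.018  0.084] twist -0.0
```

move_arm(
  moves=[
    [[0.003,-0.012,0.03],0,-1],
    [[0.003,-0.012,0.06],0,-1],
    [[0.003,-0.012,0.075],0,-1],
    [[0.003,-0.012,0.084],0,-1],
    [[0.003,-0.012,0.086],0,-1],
    [[0.003,-0.012,0.086],0,-1],
    [[0.003,-0.012,0.086],0,-1],
  ],
)

```text
time_s: 37.75
eef_pos: [0.4125, 0.1621, 0.0263]
eef_rot: [[0.124, 0.992, 0.001], [0.992, -0.124, 0.0], [0.0, 0.001, -1.0]]
wrist_force: [-3.8, -2.3, 15.1]
finger_gap: 0.0624
finger_force: 69.1
```

move_arm(
  moves=[
    [[0,0,0],0,0],
    [[0,0,0],0,1],
    [[0,0,0],0,1],
    [[0,0,0],0,1],
    [[0,0,0],0,1],
    [[0,0,-0.3],0,1],
    [[0,0,-0.6],0,1],
    [[0,0,-1],0,1],
  ],
)

```text
time_s: 38.55
eef_pos: [0.4114, 0.1615, 0.1659]
eef_rot: [[0.125, 0.992, -0.002], [0.992, -0.125, -0.001], [-0.001, -0.002, -1.0]]
wrist_force: [1.7, 0.7, 0.4]
finger_gap: 0.0854
finger_force: 0.0
```

move_arm(
  moves=[
    [[0,0,-0.3],0,1],
    [[-0.2,0.23,-0.565],0,1],
    [[-0.2,0.23,-0.565],0,1],
    [[-0.2,0.23,-0.565],0,1],
    [[-0.2,0.23,-0.565],0,1],
    [[-0.2,0.23,-0.565],0,1],
  ],
)

```text
time_s: 39.15
eef_pos: [0.4412, 0.128, 0.2479]
eef_rot: [[0.124, 0.992, -0.004], [0.992, -0.124, -0.001], [-0.001, -0.004, -1.0]]
wrist_force: [-0.7, -0.3, 0.4]
finger_gap: 0.0852
finger_force: 0.0
```

Run:
```python
from h import *
d=shot('wrist','w9.png'); go(.4426,.1273,.261,-7.3)
a=cv2.imread('pics/w1.png');b=d['pixels']
for n,(y0,y1,x0,x1) in {'carton':(96,176,252,300),'pot':(4,84,246,318),'screwdriver bg':(75,220,205,235),'clamp':(235,285,270,385),'roll':(298,366,300,378),'tray edge':(100,185,400,430)}.items():
    t=a[y0:y1,x0:x1]; Y=max(y0-25,0);X=x0-25; r=cv2.matchTemplate(b[Y:y1+25,X:x1+25],t,cv2.TM_CCOEFF_NORMED); m=cv2.minMaxLoc(r); print(n,'shift px',m[3][0]-25,m[3][1]-(y0-Y),round(m[1],3))
s0=cv2.imread('pics/scene0.png');s1=shot('scene')['pixels']
for n,(y0,y1,x0,x1) in {'carton':(230,270,300,338),'pot':(248,292,280,312),'batten cradle?':(195,255,205,258)}.items():
    r=cv2.matchTemplate(s1[y0-12:y1+12,x0-12:x1+12],s0[y0:y1,x0:x1],cv2.TM_CCOEFF_NORMED); m=cv2.minMaxLoc(r); print('scene',n,m[3][0]-12,m[3][1]-12,round(m[1],3))
```

```text
t 39.2 at [0.4413 0.128  0.248 ] yaw -7.1 gap 0.0854 frac [-0.004  0.009 -0.087] twist 0.002
carton shift px 1 1 0.944
pot shift px 0 -3 0.866
screwdriver bg shift px -1 1 0.953
clamp shift px 2 5 0.988
roll shift px 2 6 0.918
tray edge shift px 5 4 0.996
scene carton 0 0 0.976
scene pot 0 0 0.93
scene batten cradle? 0 0 0.678
```

In the scene view, carton and pot match their starting pixels exactly, and the wrist shifts are only what the 13 mm lower camera explains. Handing in.

```bash
python3 -c "
from cell import robot; print(robot.finish_job())"
```

```text
the job is handed in; nothing more can be done
None
```

I handed the job in after 39 s of robot time: the batten lies centred in the cradle to within about 2 mm, the carton and pot are back at their starting places (no visible shift in the scene camera), and nothing tipped; no verdict was shown.

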